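Thread the cross bar through both bossheads over the stirrer

TASK

Take the aluminium cross bar from its rack and thread it through both blue bossheads on the two-rod stand, one after the other, until one end of the bar is above the middle of the beaker on the stirrer. Finish while still gripping the bar there, steady and without wedging it against the bossheads, so that a colleague can tighten the thumbscrews: do not let go. Leave the beaker and the other things on the bench where they are.

Things in the scene. Friction and masses are not known exactly. Their poses are not given: they have to be found in the camera images.
- bar_mid (a point): Middle of the loose cross bar: a straight round bright aluminium rod, 12 mm in diameter, 400 mm long, with domed ends, about 120 g; its balance point is its middle. Point on its centre line; the y axis runs along the bar. At the start it lies level in the rack, roughly along world y, its centre line 48 mm above the bench.
- bar_end_a (a point): One end of the bar: extreme point on its centre line, 200 mm from its middle (on its -y side). Both ends are alike; either may lead.
- bar_end_b (a point): The other end of the bar: extreme point on its centre line, 200 mm from its middle (on its +y side).
- rack: Grey plastic rod rack, fixed to the bench, 56 mm (x) by 252 mm (y). Origin: centre of its underside; its y axis runs along the bar. Two notched cheeks, 10 mm thick and 58 mm high, stand at 120 mm either side of its middle; the bar lies in their open-topped notches, 14 mm wide and 16 mm deep, and lifts straight up. Between the cheeks there is only a 6 mm thick base plate, so that the bar can be gripped there from above.
- clamps: The two blue bossheads (cross clamps), fixed at equal height on the stand's rods, their bores in one line; thumbscrews are slack. Origin: on the common bore line, midway between the two bossheads; y axis along the bores (about world y), x pointing away from the robot, z up. Bore line 175 to 215 mm above the bench; it differs from start to start.
- clamp_left (a point): Centre of the bore of the boss at +y (40 mm from the clamps' origin). Each boss is 24 mm long along the bore; the bore is round, 16.5 mm in diameter, right through, its mouths flared by 3 mm. The block around it reaches 18 mm from the bore line in front, above and below; on top a black thumbscrew reaches 40 mm above the bore line. The rest of the boss lies behind (+x).
- clamp_right (a point): Centre of the bore of the boss at -y (40 mm from the clamps' origin); like the left one.
- stand: Grey two-rod support stand, fixed to the bench. Origin on the bench straight below the clamps' origin; axes parallel to those of the clamps. Base plate 12 mm thick, from 45 mm in front of the bore line to 135 mm behind it, 124 mm wide (y). Two upright steel rods, 12 mm in diameter, 280 mm tall, 30 mm behind the bore line at y = -40 and +40 mm.
- beaker_mouth (a point): Centre of the mouth of the loose glass beaker: 68 mm outside diameter, 88 mm high, upright on the stirrer, its rim 138 mm above the bench. It stands beside the stand, left or right, 132 to 150 mm from the clamps' origin along the bore line and within some 15 mm of being straight below that line.
- stirrer: White magnetic stirrer, fixed, 116 mm square, 50 mm high with a round white plate on top that carries the beaker. Origin: centre of its underside. Left or right of the stand.
- balance: Low grey bench balance with a round steel pan, fixed, 130 by 116 mm, 36 mm high, on the side of the stand away from the stirrer. Origin: centre of its underside.
- jar: Amber glass jar with a black lid, loose bystander, 58 mm in diameter, 85 mm high. Origin: centre of its underside.
- bottle: White plastic bottle with a blue cap, loose bystander, 54 mm in diameter, 110 mm high. Origin: centre of its underside.
- tip_box: Blue pipette-tip box, loose bystander, 75 by 110 mm, 54 mm high. Origin: centre of its underside.
Not all that is in view belongs to the job. What is shaped like the part that bears beaker_mouth but red or yellow is not meant.

How it is judged:
On the way, in this order (a step that is already met when the one before it is completed fails the run):
1. One end of the bar has entered one of the bossheads ((distance between any of bar_end_a, bar_end_b and clamp_left below 0.014 m or distance between any of bar_end_a, bar_end_b and clamp_right below 0.014 m)).
2. The bar spans both bossheads, an end standing out of each (x of bar_mid in the frame of clamps between -0.01 and 0.01 m and z of bar_mid in the frame of clamps between -0.01 and 0.01 m and angle between the y axis of bar_mid and the y axis of clamps, either way round below 0.06 rad and ((y of bar_end_a in the frame of clamps above 0.056 m and y of bar_end_b in the frame of clamps below -0.056 m) or (y of bar_end_b in the frame of clamps above 0.056 m and y of bar_end_a in the frame of clamps below -0.056 m))), for 0.1 s.
At the end, for the whole second after the job is handed in: Bar gripped (>3 N), still, through both bossheads, each end 60 mm or more from their midpoint, in line within 0.06 rad and 10 mm, under 12 N on them; one end within 30 mm in plan of the beaker's centre; beaker moved under 12 mm, other loose things under 20 mm; bar clear of rack (x of bar_mid in the frame of clamps between -0.01 and 0.01 m and z of bar_mid in the frame of clamps between -0.01 and 0.01 m and angle between the y axis of bar_mid and the y axis of clamps, either way round below 0.06 rad and ((y of bar_end_a in the frame of clamps above 0.06 m and y of bar_end_b in the frame of clamps below -0.06 m) or (y of bar_end_b in the frame of clamps above 0.06 m and y of bar_end_a in the frame of clamps below -0.06 m)) and horizontal distance between any of bar_end_a, bar_end_b and beaker_mouth below 0.03 m and contact force between the fingers and bar above 3 N and contact force between bar and clamps below 12 N and contact force between bar and rack below 0.1 N and linear speed of bar below 0.02 m/s and distance of beaker_mouth from where it was at the start of the episode below 0.012 m and distance of each of jar, bottle, tip_box from where it was at the start of the episode below 0.02 m); the arm keeps its last pose, push and grip.
It fails at once if The beaker is knocked (its mouth shifted by more than 12 mm) (distance of beaker_mouth from where it was at the start of the episode above 0.012 m).
It fails at once if The jar, the bottle or the tip box is shoved by more than 20 mm (distance of any of jar, bottle, tip_box from where it was at the start of the episode above 0.02 m).
It also fails if it takes over 58 s, if anything falls off the work surface, if the arm or the gripper's body presses on something with over 40 N, if the wrist force passes 120 N, or if a joint passes its speed limit or range.

ROBOT

A 6-joint arm with a two-finger parallel gripper is mounted at the origin on the work surface. World frame = base frame: x ahead of the robot, y to its left, z up, the work surface at z = 0. Lengths are in m, angles in rad, forces in N, time in s.
With the tool pointing down it reaches from about 0.25 to 0.775 m from the base axis. Payload 4 kg.
Tool frame: the origin (TCP) lies between the finger pads; the fingertips stand 14 mm ahead of it and the grasp point (between the pads) lies 5 mm behind it (robot.nose_length is the distance from the TCP to the fingertips, in m); z points along the fingers, y is the direction in which the jaws open and shut (so a half turn about z gives the same grasp; the last joint's range is limited). The gripper opens to 94 mm and grips with 3 to 60 N. Pads are 16 mm wide; open, the fingers measure 119 mm over their backs; the gripper's body (75 mm by 177 mm) begins 78 mm behind the grasp point.
Start: joints at [-1.347, 0.087, 1.371, -0, 1.684, -0.103], TCP at [0.177, -0.521, 0.22] pointing down, gripper open.
Joint ranges: [-3.1, 3.1], [-0.76, 2.03], [0.27, 2.55], [-1.08, 4.22], [0.17, 2.65], [-2.57, 2.57]. Speed limits (rad/s): [2.79, 2.79, 3.14, 3.14, 3.14, 3.14].

INTERFACE

Orientations are given as [roll, pitch, yaw] about the fixed x, y, z axes, in that order (R = Rz(yaw) Ry(pitch) Rx(roll)).
In Python, from bench import robot, eyes, finder gives the robot as it stands.
- The arm moves only by the tool play_rows, never from a script. Its argument "rows" is a list of rows, each an object with "linear": the shift along the tool's x, y, z in cm, a list of three; "spin": the turn about the tool's z in degrees. A call has 1 to 12 rows; each row shifts and turns the commanded pose from where the row before left it, along the tool's axes as they then stand; what a row does not reach is not made up. A row lasts 1/12 s, in which the tool goes at most 41.7 mm and 7.16 degrees, less where a joint would pass 70% of its speed; a pose out of reach is approached as far as the arm can. A call with a gripper value outside its range is refused whole. "claw" is the finger opening in cm, from 0 to 9.4, set as the call begins (left out, the last holds). The fingers move at their own pace and stop on an object; the grip force is fixed at half the most. Time passes only in rows, so rows that do not move let the fingers close. It gives the time, the measured TCP pose, the force and the opening at its end, in the units of the state.
- robot.get_obs(): the state, without advancing time (a new reading comes with each control period).
- eyes.snapshot(name): name is "scene" or "top" or "wrist"; returns a dict with "frame" (400x640x3 uint8, red, green, blue), "fx", "fy", "cx", "cy" (pixels), "dist" ([k1, k2, p1, p2, k3] as OpenCV has them; the pictures are not rectified), "rvec" (rotation vector, rad) and "tvec" (3), from world to camera coordinates, as OpenCV has them; the wrist camera has in their place "mount" (4x4, takes a point from camera to tool coordinates, whose origin is the TCP and whose axes are the flange's). Camera axes: x right, y down, z forward; pixel columns grow to the right and rows downward; lengths in m; the calibration is good to about 2 mm. A picture is of the moment at which its call begins: read the wrist's pose just before it. There is no depth.
- robot.close_job(): hands the job in, once; it reports no verdict.
Trained networks look in a picture, given as the dict that the camera call returned (one of the last four; its "shot" number tells which), for a name from the list of things; names that differ only in an ending like _2 or _b are one class to them, and where a whole thing is asked for, a point or a joint stands for the part that bears it (a point fixed in the world has none). Each returns a list of dicts, best first, with "conf" (0 to 1); they miss things now and then, are a little off and sometimes report something else, mostly with a low value. They report only what shows in the picture. A call takes as long as a camera call. They do not tell look-alikes from the thing itself.
- finder.silhouettes(picture, name): "pixels" (400x640 bool, what is visible of it) and "box" ([centre column, centre row, width, height] in pixels, round what is visible of it).
The state is a dict: "time": time; "joint_positions": joint angles; "qvel": joint speeds; "joint_torque": joint torques, N m; "tool_pos": TCP position; "ee_rot": TCP orientation; "wrist_force": force on the tool from outside, world axes, zero at the start; "wrist_torque": the same for the moment, N m; "width": finger opening in m.
Only numpy, scipy, OpenCV 4.12 (cv2) and the standard library are available. Lean on these libraries where they do the work, as an engineer would, in place of code of your own. Each camera call takes 0.05 s, during which the arm holds its last target. There are 200 camera calls.

## Working session

There is one attempt and no reset: what is moved stays moved. The work goes in short steps, Python scripts to look and compute and a tool call to move; the robot and the scene stay as the last step left them, time stands still between calls to the robot, and variables do not carry over. Pictures are saved under pics/ and viewed, about 8 in all and at most 12, crops included, and the job is handed in when it is done.

Besides the shell and the picture viewer there is one more tool, called after ">>>" as name(argument=value, ...) on one line, values as JSON. play_rows: Moves the arm, as the interface text tells. Its arguments: {"type":"object","properties":{"rows":{"type":"array"},"claw":{"type":"number"}},"required":["rows"]}

```bash
mkdir -p pics; ls; cat > h.py <<'E'
import numpy as np, cv2, pickle
from bench import robot, eyes, finder
from scipy.spatial.transform import Rotation as Rn
def snap(n):
    o=robot.get_obs(); s=eyes.snapshot(n); s=dict(s)
    if n=="wrist":
        T=np.eye(4); T[:3,:3]=Rn.from_euler('xyz',o['ee_rot']).as_matrix(); T[:3,3]=o['tool_pos']
        M=np.linalg.inv(T@np.array(s['mount'])); s['rv']=cv2.Rodrigues(M[:3,:3])[0]; s['tv']=M[:3,3]
    else: s['rv']=np.array(s['rvec'],float); s['tv']=np.array(s['tvec'],float)
    s['K']=np.array([[s['fx'],0,s['cx']],[0,s['fy'],s['cy']],[0,0,1.]]); return s
def proj(s,P): return cv2.projectPoints(np.array(P,float).reshape(-1,1,3),s['rv'],s['tv'],s['K'],np.array(s['dist'],float))[0].reshape(-1,2)
def ray(s,uv):
    R=cv2.Rodrigues(s['rv'])[0]; n=cv2.undistortPoints(np.array(uv,float).reshape(-1,1,2),s['K'],np.array(s['dist'],float)).reshape(-1,2)
    d=np.c_[n,np.ones(len(n))]@R; d/=np.linalg.norm(d,axis=1)[:,None]; return -R.T@np.ravel(s['tv']),d
def atz(s,uv,z):
    c,d=ray(s,uv); return c+d*((z-c[2])/d[:,2])[:,None]
def tri(obs):
    A=np.zeros((3,3));b=np.zeros(3)
    for s,uv in obs:
        c,d=ray(s,[uv]);d=d[0];Q=np.eye(3)-np.outer(d,d);A+=Q;b+=Q@c
    p=np.linalg.solve(A,b); return p,[np.round(proj(s,p)[0]-uv,1) for s,uv in obs]
def save(s,f,box=None,k=1):
    im=s['frame'][:,:,::-1]
    if box: im=im[box[1]:box[3],box[0]:box[2]]
    cv2.imwrite('pics/'+f,cv2.resize(im,None,fx=k,fy=k,interpolation=cv2.INTER_CUBIC))
E
python3 - <<'E'
from h import *
print(robot.get_obs())
S={n:snap(n) for n in("scene","top","wrist")}
for n,s in S.items():
    print(n,ray(s,[[320,200]]))
    save(s,n+'0.png')
    for t in("bar_mid","rack","clamps","stand","beaker_mouth","stirrer","balance","jar","bottle","tip_box"):
        r=finder.silhouettes(s,t); print(t,[(round(x['conf'],2),np.round(x['box']).tolist(),int(x['pixels'].sum())) for x in r[:4]])
ims=[cv2.imread(f'pics/{n}0.png') for n in S]
cv2.imwrite('pics/a.png',np.vstack(ims[:2])[:, :])
pickle.dump(S,open('s0.pkl','wb'))
E
```

```text
pics
{'time': 0.0, 'joint_positions': array([-1.34710624e+00,  8.79292347e-02,  1.37225810e+00, -6.98818615e-07,
        1.68356818e+00, -1.03120124e-01]), 'qvel': array([ 0.00192105, -0.00122688, -0.00089299,  0.00102478, -0.00023071,
       -0.00103789]), 'joint_torque': array([ 1.91245549e-04, -3.40182495e+01, -3.02426648e+01,  7.15757394e-02,
        3.31172347e-02, -1.66335117e-04]), 'tool_pos': array([ 0.17643321, -0.52038985,  0.21831626]), 'ee_rot': array([-3.13944121e+00, -2.21948067e-04,  3.26809891e-01]), 'wrist_force': array([-0.27284675,  0.09766173,  0.1721941 ]), 'wrist_torque': array([-0.0326172 ,  0.00634976, -0.00115306]), 'width': 0.093667548904204}
scene (array([ 1.38818716, -0.65168931,  0.95928312]), array([[-0.58661947,  0.5236507 , -0.61779247]]))
bar_mid [(0.97, [266.0, 206.0, 109.0, 47.0], 313)]
rack [(0.7, [267.0, 214.0, 73.0, 41.0], 830)]
clamps [(0.77, [314.0, 179.0, 44.0, 35.0], 720)]
stand [(0.89, [323.0, 206.0, 71.0, 116.0], 2098)]
beaker_mouth [(0.89, [273.0, 228.0, 29.0, 39.0], 884), (0.75, [225.0, 260.0, 31.0, 42.0], 923), (0.6, [340.0, 269.0, 31.0,
[... 499 characters left out ...]
0, 39.0], 947)]
stand [(0.83, [323.0, 215.0, 58.0, 70.0], 2673)]
beaker_mouth [(0.91, [435.0, 249.0, 36.0, 31.0], 911), (0.89, [381.0, 229.0, 39.0, 37.0], 974), (0.65, [322.0, 217.0, 52.0, 75.0], 2690), (0.43, [319.0, 205.0, 50.0, 46.0], 810)]
stirrer [(0.97, [375.0, 236.0, 52.0, 52.0], 1457)]
balance [(0.76, [263.0, 224.0, 51.0, 53.0], 2605)]
jar [(0.74, [232.0, 176.0, 26.0, 31.0], 611)]
bottle [(0.92, [461.0, 213.0, 34.0, 28.0], 609)]
tip_box [(0.86, [179.0, 229.0, 59.0, 49.0], 1590)]
wrist (array([ 0.25580469, -0.49434345,  0.38304399]), array([[-0.26070875, -0.09702185, -0.96052991]]))
bar_mid []
rack []
clamps []
stand []
beaker_mouth []
stirrer []
balance []
jar []
bottle []
tip_box []
```

```bash
python3 - <<'E'
import cv2,numpy as np
a=cv2.imread('pics/top0.png')[140:330,140:500]; b=cv2.imread('pics/scene0.png')[130:320,180:420]
a=cv2.resize(a,(720,380) ) ;cv2.imwrite('pics/topc.png',a)
b=cv2.resize(b,(720,570),interpolation=cv2.INTER_CUBIC);cv2.imwrite('pics/scenec.png',b)
E
```

```text
(no output)
```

View pics/topc.png

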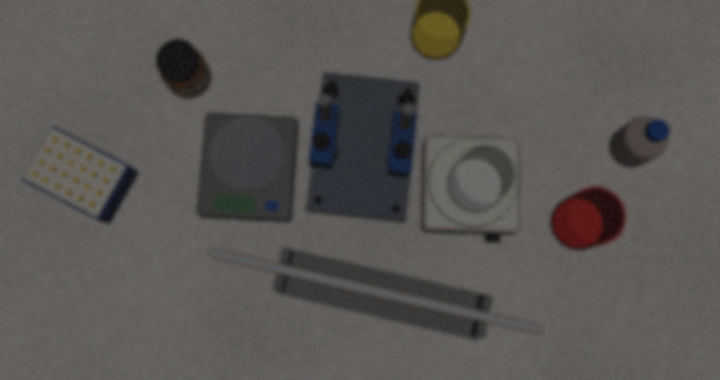

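View pics/scenec.png

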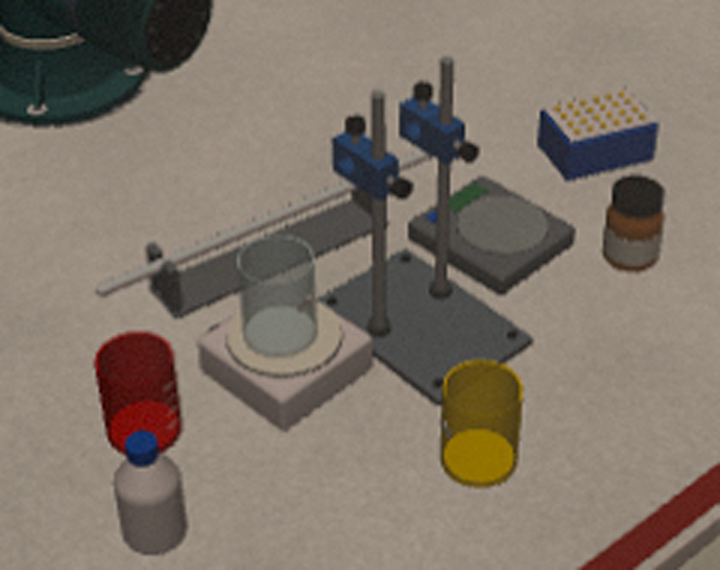

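Beaker candidates (top view): clear at (381,229) on the stirrer, red at about (435,249), yellow at about (359,150). The clear one on the white stirrer is the one meant. The enlarged scene crop shows it at about (272,228), standing on the stirrer to the right (-y) of the stand.

```bash
python3 - <<'E'
from h import *
S=pickle.load(open('s0.pkl','rb')); s,t=S['scene'],S['top']
np.set_printoptions(precision=4,suppress=True)
# live pics
s=snap('scene');t=snap('top')
def sil(p,n,i=0): return finder.silhouettes(p,n)[i]['pixels']
def axisends(m):
    ys,xs=np.nonzero(m);P=np.c_[xs,ys].astype(float);c=P.mean(0);d=np.linalg.svd(P-c,full_matrices=0)[2][0];d*=np.sign(d[0])
    q=(P-c)@d; return [c+d*(q.min()),c+d*q.max()]
e={n:axisends(sil(p,'bar_mid')) for n,p in(('s',s),('t',t))}
print(e)
# image right = ? check
print('px of y axis',proj(t,[[.5,0,0],[.5,.1,0]]),proj(s,[[.5,0,0],[.5,.1,0]]))
print('z48',atz(t,e['t'],.048),atz(s,e['s'],.048))
for i in(0,1):
    for j in (0,1): print(i,j,tri([(t,e['t'][i]),(s,e['s'][j])]))
for n in('clamps','stirrer','balance','stand'):
    mt=sil(t,n);ms=sil(s,n)
    for m,nm in((mt,'t'),(ms,'s')):
        ys,xs=np.nonzero(m);print(n,nm,xs.mean(),ys.mean())
# blue blobs
for p,nm in((t,'t'),(s,'s')):
    h=cv2.cvtColor(p['frame'],cv2.COLOR_RGB2HSV); m=((h[:,:,0]>100)&(h[:,:,0]<125)&(h[:,:,1]>120)).astype(np.uint8)
    n,l,st,c=cv2.connectedComponentsWithStats(m)
    for k in range(1,n):
        if st[k,4]>40: print(nm,st[k],c[k])
r=finder.silhouettes(t,'beaker_mouth'); print([x['box'] for x in r[:3]])
E
```

```text
{'s': [array([213.0667, 226.1636]), array([315.2162, 184.5305])], 't': [array([244.9893, 266.0456]), array([409.8012, 304.8446])]}
px of y axis [[330.892  259.8992]
 [290.8725 254.1301]] [[284.1389 225.0885]
 [309.8145 211.3821]]
z48 [[ 0.4526  0.1989  0.048 ]
 [ 0.4187 -0.1935  0.048 ]] [[ 0.4193 -0.1898  0.048 ]
 [ 0.4538  0.1609  0.048 ]]
0 0 (array([0.3997, 0.022 , 0.0131]), [array([71.3, 33.7]), array([ 56.8, -23.5])])
0 1 (array([0.4448, 0.1885, 0.0336]), [array([4.7, 4.3]), array([ 4.7, -0.9])])
1 0 (array([ 0.4197, -0.1918,  0.0495]), [array([-0.6, -0.5]), array([-0.6, -0. ])])
1 1 (array([ 0.5125, -0.0624,  0.2174]), [array([-42.4, -56.2]), array([-49.4,  -9.5])])
clamps t 321.2402877697842 208.8
clamps s 312.64285714285717 178.94827586206895
stirrer t 370.8151315789474 235.1875
stirrer s 274.284126984127 252.28650793650795
balance t 263.9065269943594 223.60596293311846
balance s 344.50573770491803 208.54508196721312
stand t 320.5446265938069 214.45938069216757
stand s 319.60603112840465 228.66196498054475
t [296 192  13  31 209] [302.622  209.0191]
t [334 196  13  31 200] [339.39  213.295]
t [464 201  10   9  76] [468.2895 204.9868]
s [392  67  23  15  92] [406.7174  73.0978]
s [315 163  20  11  60] [323.4833 168.2   ]
s [360 167  39  12  59] [377.1864 173.8983]
s [291 174  21  13  75] [301.1733 179.7867]
s [222 274  10  11  94] [226.6489 278.9468]
[[433.9, 248.8, 39.7, 33.6], [380.2, 229.4, 38.3, 34.4], [360.6, 152.2, 31.9, 39.6]]
```

>>> play_rows(rows=[{"linear":[0,0,-1.2],"spin":-5.53},{"linear":[0,0,-1.2],"spin":-5.53},{"linear":[0,0,-1.2],"spin":-5.53},{"linear":[0,0,-1.2],"spin":-5.53},{"linear":[0,0,-1.2],"spin":-5.53},{"linear":[0,0,-1.2],"spin":-5.53},{"linear":[0,0,-1.2],"spin":-5.53},{"linear":[0,0,-1.2],"spin":-5.53},{"linear":[0,0,-1.2],"spin":-5.53},{"linear":[0,0,-1.2],"spin":-5.53},{"linear":[0,0,-1.2],"spin":-5.53},{"linear":[0,0,-1.2],"spin":-5.53}])

```text
time: 3.3
tool_pos: [0.1766, -0.5208, 0.3641]
ee_rot: [3.142, 0.0, 1.49]
wrist_force: [0.2, 0.3, 0.2]
width: 0.094
```

```bash
cat >> h.py <<'E'
def goto(p,yawdeg=None):
    o=robot.get_obs(); R=Rn.from_euler('xyz',o['ee_rot']).as_matrix(); d=R.T@(np.array(p)-o['tool_pos'])*100
    print('t',round(o['time'],2),'tcp',np.round(o['tool_pos'],4),'rpy',np.round(np.degrees(o['ee_rot']),2),'F',np.round(o['wrist_force'],1),'M',np.round(o['wrist_torque'],2),'w',round(o['width'],4))
    print('need cm',np.round(d,2),'spin',None if yawdeg is None else round(np.degrees(o['ee_rot'][2])-yawdeg,2))
E
python3 - <<'E'
from h import *
np.set_printoptions(precision=4,suppress=True)
t=snap('top')
goto([.435,.0,.35],85.05)
print('boss',atz(t,[[302.6,209],[339.4,213.3]],.213))
m=max(finder.silhouettes(t,'stirrer'),key=lambda r:r['conf'])['box'];print('stirrer',atz(t,[m[:2]],.05))
b=[x['box'][:2] for x in finder.silhouettes(t,'beaker_mouth')]; print(b,atz(t,b,.094))
m=finder.silhouettes(t,'stand')[0]['box'];print('stand',atz(t,[m[:2]],.012))
E
```

```text
t 3.35 tcp [ 0.1766 -0.5214  0.3669] rpy [179.92   0.27  85.52] F [0.  0.7 1.6] M [-0.03 -0.1  -0.03] w 0.0939
need cm [54.01 21.68  1.47] spin 0.47
boss [[0.5739 0.0755 0.213 ]
 [0.5757 0.0011 0.213 ]]
stirrer [[ 0.5665 -0.0982  0.05  ]]
[[436.4, 248.2], [360.3, 151.4]] [[ 0.5514 -0.2311  0.094 ]
 [ 0.7559 -0.0323  0.094 ]]
stand [[0.6045 0.0358 0.012 ]]
```

>>> play_rows(rows=[{"linear":[2.5,1.2,0]},{"linear":[3.7,1.78,0]},{"linear":[3.7,1.78,0]},{"linear":[3.7,1.78,0]},{"linear":[3.7,1.78,0]},{"linear":[3.7,1.78,0]},{"linear":[3.7,1.78,0]},{"linear":[3.7,1.78,0]},{"linear":[3.7,1.78,0]},{"linear":[3.7,1.78,0]},{"linear":[3.7,1.78,0]},{"linear":[3.7,1.78,0]}])

```text
invalid input
```

>>> play_rows(rows=[{"linear":[3.7,1.78,0]},{"linear":[3.7,1.78,0]},{"linear":[3.0,1.5,0]},{"linear":[1.0,0.5,0]},{"linear":[0,0,0]},{"linear":[0,0,0]}])

```text
invalid input
```

```bash
python3 - <<'E'
from h import *
goto([.54,.14,.34],85.05)
w=snap('wrist'); pickle.dump(w,open('wB.pkl','wb')); save(w,'wB.png')
print(w['fx'],w['dist'],np.round(proj(w,[[.4526,.1989,.048],[.4187,-.1935,.048]]),1))
E
```

```text
t 3.5 tcp [ 0.1766 -0.521   0.3634] rpy [1.7999e+02 2.0000e-02 8.4950e+01] F [-0.6  0.2  0.3] M [-0.02 -0.08 -0.04] w 0.0935
need cm [69.04 30.38  2.32] spin -0.1
356.5710290056031 [-0.07053282  0.          0.          0.          0.        ] [[ 426.6 -198.8]
 [ 494.2 -125. ]]
```

View pics/wB.png

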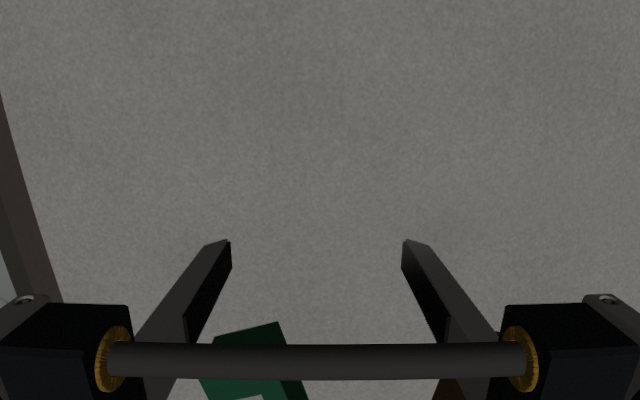

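The wrist view shows only bench between the fingers, because the move was refused: every row needs a spin.

>>> play_rows(rows=[{"linear":[2.5,1.2,0],"spin":0},{"linear":[3.7,1.78,0],"spin":0},{"linear":[3.7,1.78,0],"spin":0},{"linear":[3.7,1.78,0],"spin":0},{"linear":[3.7,1.78,0],"spin":0},{"linear":[3.7,1.78,0],"spin":0},{"linear":[3.7,1.78,0],"spin":0},{"linear":[3.7,1.78,0],"spin":0},{"linear":[3.7,1.78,0],"spin":0},{"linear":[3.7,1.78,0],"spin":0},{"linear":[3.7,1.78,0],"spin":0},{"linear":[3.7,1.78,0],"spin":0}])

```text
time: 4.55
tool_pos: [0.4208, -0.1062, 0.3624]
ee_rot: [-3.14, -0.0, 1.483]
wrist_force: [0.8, -0.4, 0.2]
width: 0.0939
```

>>> play_rows(rows=[{"linear":[3.7,1.78,0],"spin":0},{"linear":[3.7,1.78,0],"spin":0},{"linear":[3.0,1.5,0],"spin":0},{"linear":[1.0,0.5,0],"spin":0},{"linear":[0,0,0],"spin":0},{"linear":[0,0,0],"spin":0}])

```text
time: 5.05
tool_pos: [0.4854, 0.0002, 0.3625]
ee_rot: [-3.139, 0.001, 1.485]
wrist_force: [-0.8, -0.6, -0.6]
width: 0.0939
```

```bash
python3 - <<'E'
from h import *
goto([.54,-.05,.34],85.05)
w=snap('wrist'); pickle.dump(w,open('wB.pkl','wb')); save(w,'wB2.png')
print(np.round(proj(w,[[.4526,.1989,.048],[.4187,-.1935,.048]]),1))
E
```

```text
t 5.05 tcp [4.854e-01 2.000e-04 3.625e-01] rpy [-1.7987e+02  6.0000e-02  8.5080e+01] F [-0.8 -0.6 -0.6] M [-0.01 -0.06  0.01] w 0.0939
need cm [-4.53  5.88  2.24] spin 0.03
[[276.1   3.9]
 [283.7 290.4]]
```

View pics/wB2.png

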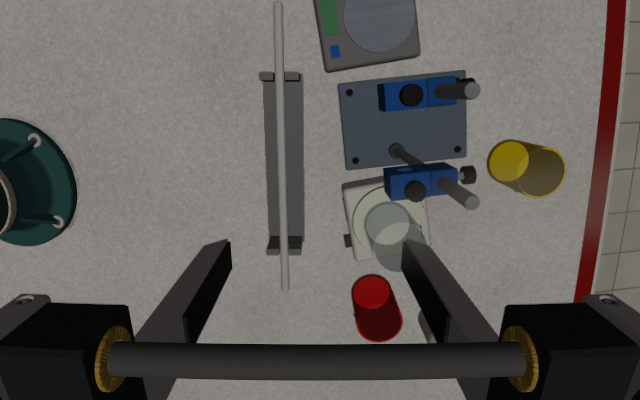

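The wrist view shows the bar from (278,3) to (285,290), which matches the estimate to within 2 px. The bosses are at about (405,95) and (410,183), with thumbscrew heads at (412,95) and (415,190). The clear beaker is at about (390,222) on the stirrer, with red and yellow decoys nearby. Next is a second viewpoint.

>>> play_rows(rows=[{"linear":[-1.5,2,0.6],"spin":0},{"linear":[-2,2,0.8],"spin":0},{"linear":[-1,1.8,0.8],"spin":0},{"linear":[0,0,0],"spin":0},{"linear":[0,0,0],"spin":0}])

```text
time: 5.52
tool_pos: [0.5389, -0.0515, 0.3404]
ee_rot: [-3.139, -0.0, 1.481]
wrist_force: [0.3, -0.3, 0.9]
width: 0.0937
```

```bash
python3 - <<'E'
from h import *
goto([.435,.035,.2],85.05)
w=snap('wrist'); pickle.dump(w,open('wA.pkl','wb')); B=pickle.load(open('wB.pkl','rb'))
def up(s,c): 
    x,y=c; return cv2.resize(s['frame'][y:y+140,x:x+130,::-1],None,fx=4,fy=4,interpolation=cv2.INTER_CUBIC)
p=proj(w,[[.565,.038,.21]])[0]; c=(int(p[0])-60,max(0,int(p[1])-70)); print(c)
im=np.hstack([up(B,(370,70)),up(w,c)]); im=cv2.resize(im,None,fx=.75,fy=.75); print(im.shape); cv2.imwrite('pics/AB.png',im); save(w,'wA.png')
E
```

```text
t 5.52 tcp [ 0.5389 -0.0515  0.3404] rpy [-179.84   -0.     84.84] F [ 0.3 -0.3  0.9] M [ 0.04 -0.03 -0.03] w 0.0937
need cm [  7.68 -11.09  14.07] spin -0.21
(278, 16)
(420, 780, 3)
```

View pics/AB.png

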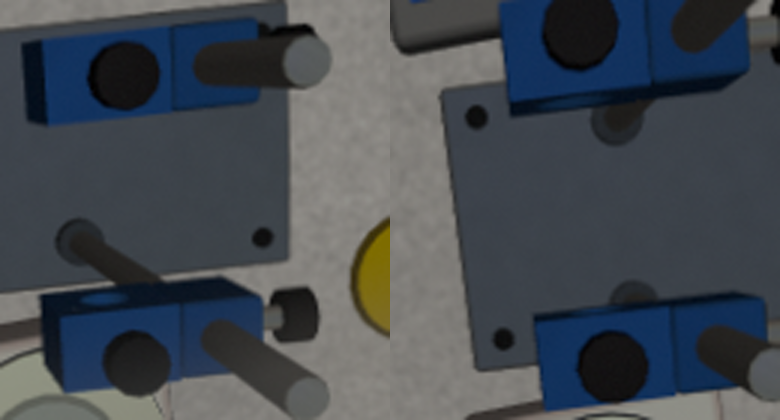

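```bash
cat > fit.py <<'E'
from h import *
from scipy.optimize import least_squares
np.set_printoptions(precision=4,suppress=True)
A=pickle.load(open('wA.pkl','rb'));B=pickle.load(open('wB.pkl','rb'))
b=lambda u,v:(370+u/3,70+v/3); a=lambda u,v:(278+(u-390)/3,16+v/3)
# (pic, pixel, x,y,zoff or abs)
F=[(B,b(47,38),'tf',40+12),(B,b(46,124),'tf',40-12),(B,b(24,42),'bf',52),(B,b(27,120),'bf',28),
(B,b(62,312),'tf',-28),(B,b(65,390),'tf',-52),(B,b(124,76),'th',40),(B,b(137,363),'th',-40),(B,b(305,62),'rt',40),(B,b(303,396),'rt',-40),
(A,a(580,28),'th',40),(A,a(613,366),'th',-40),(A,a(510,104),'tf',28),(A,a(536,318),'tf',-28),(A,a(545,408),'tf',-52),(A,a(772,372),'rt',-40),
(A,a(443,92),'base',62),(A,a(477,368),'base',-62),(B,b(288,258),'bback',-62)]
def pts(p):
    x,y,z,th=p; out=[]
    for _,_,k,yy in F:
        l=dict(tf=(-18,z*1e3+18),bf=(-18,z*1e3-18),th=(0,z*1e3+40),rt=(30,280),base=(-45,12),bback=(135,12))[k]
        X,Y=l[0]/1e3,yy/1e3; out.append([x+X*np.cos(th)-Y*np.sin(th),y+X*np.sin(th)+Y*np.cos(th),l[1]/1e3])
    return np.array(out)
def res(p):
    P=pts(p); return np.concatenate([proj(f[0],q)[0]-f[1] for f,q in zip(F,P)])
r=least_squares(res,[.56,.038,.195,0],loss='soft_l1',f_scale=.7,x_scale=.01)
if __name__=='__main__':
    print('clamps x y z yaw(deg)',r.x[:3],np.degrees(r.x[3]))
    for f,e in zip(F,res(r.x).reshape(-1,2)): print('AB'[f[0] is B],f[2],f[3],np.round(e,1))
E
python3 fit.py; python3 - <<'E'
from h import *
np.set_printoptions(precision=4,suppress=True)
B=pickle.load(open('wB.pkl','rb'));A=pickle.load(open('wA.pkl','rb'))
# bar edges in B via gray profile by rows
S=pickle.load(open('s0.pkl','rb'))
g=cv2.GaussianBlur(cv2.cvtColor(B['frame'],cv2.COLOR_RGB2GRAY),(3,3),0).astype(float)
rows=list(range(95,235,10))+[20,30,40,50,60,255,265,275]
c=[]
for v in rows:
    u0=int(278+(v-3)*.0244); s=g[v,u0-11:u0+12]; d=np.abs(np.diff(s)); 
    u=np.arange(u0-11,u0+12); wgt=np.clip(s-np.median(g[v,u0-11:u0+12])-8,0,None); c.append(((wgt*u).sum()/(wgt.sum()+1e-9)))
P=np.c_[c,rows]; ok=abs(P[:,0]-(278+(P[:,1]-3)*.0244))<4; k=np.polyfit(P[ok,1],P[ok,0],1); rs=P[ok,0]-np.polyval(k,P[ok,1]); print(k,rs.round(1))
L=atz(B,[[np.polyval(k,20),20],[np.polyval(k,270),270]],.048);print(L)
d=L[0]-L[1];print('bar angle',np.degrees(np.arctan2(d[1],d[0])))
top=S['top']; print('bar ends B',atz(B,[[np.polyval(k,3),2.5],[np.polyval(k,290),290.5]],.048))
# bar height from scene+B: lower end
print(tri([(B,(np.polyval(k,290),290.5)),(S['scene'],(213.1,226.2)),(top,(409.8,304.8))]))
for n,s in(('A',A),('B',B)):
    m=finder.silhouettes(s,'beaker_mouth'); print(n,[(round(x['conf'],2),np.round(x['box'],1).tolist()) for x in m[:4]])
goto([.435,.035,.2],85.05)
E
```

```text
clamps x y z yaw(deg) [0.5698 0.039  0.1938] 1.8298796525618852
B tf 52 [-2.4 -0.2]
B tf 28 [-0.  -0.1]
B bf 52 [-1.5 -0.1]
B bf 28 [-0.6 -0.2]
B tf -28 [-1.2  0.4]
B tf -52 [-0.7 -0.3]
B th 40 [ 0.5 -0.9]
B th -40 [0.5 0.1]
B rt 40 [ 1.5 -1.2]
B rt -40 [2.4 0.6]
A th 40 [ 0.  -0.2]
A th -40 [0.2 0.3]
A tf 28 [-0.  -0.5]
A tf -28 [-0.3  1.1]
A tf -52 [-0.   0.5]
A rt -40 [1.5 0.8]
A base 62 [-1.8 -1.5]
A base -62 [-0.8  1.8]
B bback -62 [1.7 0.9]
[  0.0274 276.8362] [ 0.1  0.1  0.   0.  -0.  -0.  -0.  -0.  -0.1  0.  -0.  -0.1 -0.   0.
  0.1]
[[ 0.4522  0.1802  0.048 ]
 [ 0.4234 -0.1593  0.048 ]]
bar angle 85.15535358552205
bar ends B [[ 0.4538  0.2004  0.048 ]
 [ 0.4203 -0.1938  0.048 ]]
(array([ 0.4203, -0.1921,  0.0501]), [array([-0.3, -0.3]), array([-0.6, -0.1]), array([-0.4, -0.7])])
A [(0.72, [342.6, 289.5, 50.2, 67.4]), (0.65, [356.1, 207.8, 63.2, 73.5]), (0.62, [499.5, 135.2, 78.2, 59.6])]
B [(0.9, [397.2, 236.6, 64.9, 73.8]), (0.71, [376.8, 310.0, 51.7, 68.7])]
t 5.67 tcp [ 0.5389 -0.0496  0.3428] rpy [179.9    0.01  85.02] F [-0.9 -0.1  0.7] M [ 0.02 -0.05 -0.01] w 0.0937
need cm [  7.53 -11.11  14.26] spin -0.03
```

>>> play_rows(rows=[{"linear":[1.5,-2.0,0],"spin":0},{"linear":[2.5,-3.4,0],"spin":0},{"linear":[2.5,-3.4,0],"spin":-0.1},{"linear":[1.4,-1.84,2],"spin":0},{"linear":[0,0,3],"spin":0},{"linear":[0,0,3],"spin":0},{"linear":[0,0,3],"spin":0},{"linear":[0,0,1],"spin":0},{"linear":[0,0,0],"spin":0},{"linear":[0,0,0],"spin":0},{"linear":[0,0,0],"spin":0}])

```text
time: 6.58
tool_pos: [0.4423, 0.0378, 0.2241]
ee_rot: [3.137, -0.0, 1.487]
wrist_force: [1.1, -0.3, 0.3]
width: 0.0939
```

```bash
cat >> h.py <<'E'
def barfit(s,f,rows,w=14):
    g=cv2.GaussianBlur(cv2.cvtColor(s['frame'],cv2.COLOR_RGB2GRAY),(3,3),0).astype(float);c=[]
    for v in rows:
        u0=int(round(f(v)));u=np.arange(u0-w,u0+w+1);q=g[v,u];wg=np.clip(q-np.percentile(q,35)-8,0,None);c.append((wg*u).sum()/(wg.sum()+1e-9))
    c=np.array(c);rows=np.array(rows)
    for _ in range(4):
        k=np.polyfit(rows,c,1);e=abs(c-np.polyval(k,rows));ok=e<=max(.5,2*np.median(e));rows,c=rows[ok],c[ok]
    return k,len(c),e.max()
E
python3 - <<'E'
from h import *
np.set_printoptions(precision=4,suppress=True)
P=[];K=[]
for i in range(4):
    w=snap('wrist'); o=robot.get_obs();P.append(np.r_[o['tool_pos'],np.degrees(o['ee_rot'])%360])
    e=proj(w,[[.4536,.2,.048],[.437,.0033,.048]]); f=np.poly1d(np.polyfit(e[:,1],e[:,0],1))
    if i==0: print(e); save(w,'c0.png')
    k=barfit(w,f,range(40,200,8)); L=atz(w,[[np.polyval(k[0],40),40],[np.polyval(k[0],190),190]],.048);d=L[0]-L[1]; q=L[1]+d*(.0033-L[1,1])/d[1]
    K.append(np.r_[q[0],np.degrees(np.arctan2(d[1],d[0])),k[1],k[2]])
P=np.array(P);print(P.mean(0),P.std(0));print(np.array(K))
goto([.440,.0382,.043],85.15)
E
```

```text
[[312.1668   4.1261]
 [312.6756 218.4795]]
[  0.4424   0.0377   0.2237 179.7707 359.995   85.1757] [0.0001 0.     0.0004 0.0371 0.0023 0.0026]
[[ 0.4386 85.8136 10.      1.2835]
 [ 0.4385 85.6236 12.      1.3183]
 [ 0.4379 85.1235 12.      0.0572]
 [ 0.4379 85.1168 11.      0.0406]]
t 6.78 tcp [0.4421 0.0377 0.2232] rpy [179.82  -0.    85.18] F [-1.  -0.6  0.7] M [-0.05 -0.06 -0.02] w 0.0942
need cm [ 0.03 -0.27 18.02] spin 0.03
```

>>> play_rows(rows=[{"linear":[0,-0.15,1.5],"spin":0},{"linear":[0,0,3],"spin":0},{"linear":[0,0,3],"spin":0},{"linear":[0,0,3],"spin":0},{"linear":[0,0,3],"spin":0},{"linear":[0,0,2.5],"spin":0},{"linear":[0,0,1.5],"spin":0},{"linear":[0,0,0.5],"spin":0},{"linear":[0,0,0],"spin":0},{"linear":[0,0,0],"spin":0}])

```text
time: 7.62
tool_pos: [0.4408, 0.0378, 0.0426]
ee_rot: [3.14, -0.0, 1.487]
wrist_force: [0.7, 0.3, 0.8]
width: 0.0938
```

>>> play_rows(rows=[{"linear":[0,0,0],"spin":0},{"linear":[0,0,0],"spin":0},{"linear":[0,0,0],"spin":0},{"linear":[0,0,0],"spin":0},{"linear":[0,0,0],"spin":0},{"linear":[0,0,0],"spin":0},{"linear":[0,0,0],"spin":0},{"linear":[0,0,0],"spin":0}], claw=0)

```text
time: 8.28
tool_pos: [0.4397, 0.0379, 0.0414]
ee_rot: [-3.142, 0.0, 1.487]
wrist_force: [0.2, 0.5, -0.3]
width: 0.0445
```

>>> play_rows(rows=[{"linear":[0,0,0],"spin":0},{"linear":[0,0,0],"spin":0},{"linear":[0,0,0],"spin":0},{"linear":[0,0,0],"spin":0},{"linear":[0,0,0],"spin":0},{"linear":[0,0,0],"spin":0},{"linear":[0,0,0],"spin":0},{"linear":[0,0,0],"spin":0},{"linear":[0,0,0],"spin":0},{"linear":[0,0,0],"spin":0}])

```text
time: 9.12
tool_pos: [0.4398, 0.0379, 0.0415]
ee_rot: [3.141, 0.0, 1.487]
wrist_force: [-0.8, -0.2, 0.3]
width: 0.0108
```

```bash
python3 - <<'E'
from h import *
goto([.440,.0382,.043],85.15)
E
```

```text
t 9.12 tcp [0.4398 0.0379 0.0415] rpy [179.99   0.    85.18] F [-0.8 -0.2  0.3] M [-0.04 -0.12  0.04] w 0.0108
need cm [ 0.03  0.02 -0.15] spin 0.03
```

>>> play_rows(rows=[{"linear":[0,0,-0.4],"spin":0},{"linear":[0,0,-0.8],"spin":0},{"linear":[0,0,-1.2],"spin":0},{"linear":[0,0,-1.5],"spin":0},{"linear":[0,0,-2],"spin":0},{"linear":[0,0,-2],"spin":0},{"linear":[0,0,-2],"spin":0},{"linear":[0,0,-2],"spin":0},{"linear":[0,0,-1.5],"spin":0},{"linear":[0,0,-0.9],"spin":0},{"linear":[0,0,-0.4],"spin":0},{"linear":[0,0,0],"spin":0}])

```text
time: 10.12
tool_pos: [0.44, 0.0379, 0.1894]
ee_rot: [3.14, -0.0, 1.487]
wrist_force: [0.8, -0.5, -0.2]
width: 0.0108
```

>>> play_rows(rows=[{"linear":[0.6,0,0],"spin":0},{"linear":[1.4,0,0],"spin":0},{"linear":[2.4,0,0],"spin":0},{"linear":[3.3,0,0],"spin":0},{"linear":[3.6,0,0],"spin":0},{"linear":[3.6,0,0],"spin":0},{"linear":[3.6,0,0],"spin":0},{"linear":[3.6,0,0],"spin":0},{"linear":[3.6,0,0],"spin":0},{"linear":[3.0,0,0],"spin":0},{"linear":[2.0,0,0],"spin":0},{"linear":[1.0,0,0],"spin":0}])

```text
time: 11.12
tool_pos: [0.465, 0.3564, 0.186]
ee_rot: [-3.138, 0.002, 1.49]
wrist_force: [-0.5, 0.1, -1.0]
width: 0.0105
```

>>> play_rows(rows=[{"linear":[0,0.3,0],"spin":-0.6},{"linear":[0,0.7,0],"spin":-1},{"linear":[0,1,0],"spin":-1},{"linear":[0,1,0],"spin":-1},{"linear":[0,1,0],"spin":-1},{"linear":[0,1,0],"spin":-1},{"linear":[0,0.6,0],"spin":-0.7},{"linear":[0,0.3,0],"spin":-0.3},{"linear":[0,0,0],"spin":0},{"linear":[0,0,0],"spin":0},{"linear":[0,0,0],"spin":0},{"linear":[0,0,0],"spin":0}])

```text
time: 12.12
tool_pos: [0.5249, 0.352, 0.1886]
ee_rot: [-3.142, 0.0, 1.602]
wrist_force: [0.1, -0.3, -1.7]
width: 0.0111
```

```bash
python3 - <<'E'
from h import *
goto([.560,.354,.188],91.83)
w=snap('wrist');t=snap('top');s=snap('scene')
pickle.dump((w,t,s),open('g1.pkl','wb'))
for p in(w,t,s):
    r=finder.silhouettes(p,'bar_mid');print([(round(x['conf'],2),np.round(x['box'],1)) for x in r[:2]])
W=w['frame'][:,:,::-1]; T=cv2.resize(t['frame'][150:290,130:400,::-1],(640,332)); S=s['frame'][120:270,220:500,::-1]; S=cv2.resize(S,(640,343))
im=cv2.resize(np.vstack([W,S]),None,fx=.8,fy=.8);print(im.shape);cv2.imwrite('pics/g1.png',im);cv2.imwrite('pics/g1t.png',T)
E
```

```text
t 12.12 tcp [0.5249 0.352  0.1886] rpy [-180.     0.    91.8] F [ 0.1 -0.3 -1.7] M [ 0.02 -0.04  0.02] w 0.0111
need cm [0.09 3.52 0.06] spin -0.03
[(0.8, array([318.5, 199.1,  27.6, 398.1]))]
[(0.79, array([182.9, 218.6, 190. ,  30.6])), (0.44, array([322.4, 206.9,  55.9,  48.9]))]
[(0.69, array([366.9, 140.4,  85.1,  46.2]))]
(594, 512, 3)
```

View pics/g1.png

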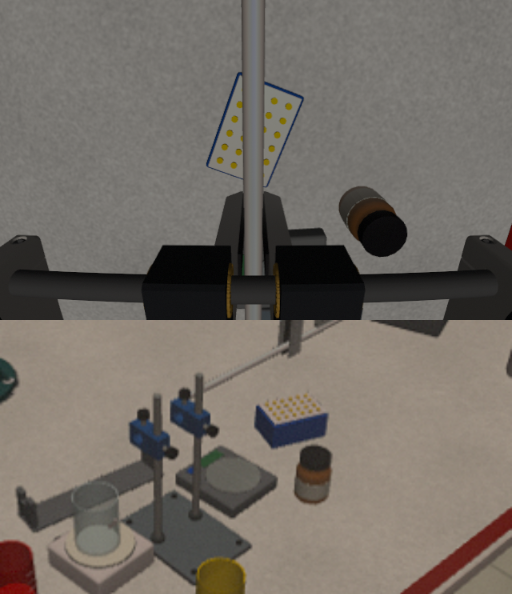

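The wrist view shows the bar centred in the jaws, with its tail running up along column ~318. In the scene crop the bar ends behind the left boss at about (331,157), clear of it. I'll refine the clamp pose and check the bar's pitch using all cameras.

```bash
cat > fit2.py <<'E'
from fit import *
# refine: allow small pose errors of the two wrist views
def pert(s,q):
    R=cv2.Rodrigues(s['rv'])[0]; c=-R.T@np.ravel(s['tv'])+q[:3]; R2=R@Rn.from_rotvec(q[3:]).as_matrix(); o=dict(s);o['rv']=cv2.Rodrigues(R2)[0];o['tv']=-R2@c; return o
sg=np.r_[[.0015]*3,[.0035]*3]
def res2(p):
    qA,qB=p[4:10]*sg,p[10:16]*sg; a2,b2=pert(A,qA),pert(B,qB); P=pts(p[:4])
    return np.concatenate([(proj(a2 if f[0] is A else b2,q)[0]-f[1])/.6 for f,q in zip(F,P)]+[p[4:]])
r2=least_squares(res2,np.r_[r.x,np.zeros(12)],loss='soft_l1')
if __name__=='__main__':
    C=np.linalg.inv(r2.jac.T@r2.jac)
    print('clamps',r2.x[:3],np.degrees(r2.x[3]),'sd',np.sqrt(np.diag(C))[:4]); print(r2.x[4:]); print((res2(r2.x)[:-12].reshape(-1,2)*.6).round(1).tolist())
E
python3 fit2.py
python3 - <<'E'
from h import *
np.set_printoptions(precision=4,suppress=True)
w,t,s=pickle.load(open('g1.pkl','rb'))
t=snap('top');s=snap('scene')
from scipy.optimize import least_squares
out=[]
for p,n in((t,'t'),(s,'s')):
    m=finder.silhouettes(p,'bar_mid')[0]['pixels'];ys,xs=np.nonzero(m);P=np.c_[xs,ys].astype(float)
    k=np.polyfit(xs,ys,1); e=abs(ys-np.polyval(k,xs)); ok=e<2.5; k=np.polyfit(xs[ok],ys[ok],1)
    print(n,k,xs.min(),xs.max(),len(xs)); out.append((p,k,xs.min(),xs.max()))
g=np.array([.5249,.352,.1936])
def line(q): # x offset,z offset,yaw,pitch
    yaw,pi=q[2],q[3]; d=np.array([np.cos(yaw)*np.cos(pi),np.sin(yaw)*np.cos(pi),np.sin(pi)]); c=g+[q[0],0,q[1]]; return c,d
def res(q):
    c,d=line(q); e=[]
    for p,k,a,b in out:
        for sgm in np.linspace(-.2,.12,9):
            u=proj(p,c+d*sgm)[0]
            if a<u[0]<b: e.append((u[1]-np.polyval(k,u[0])))
            else: e.append(0)
    return np.r_[e]
f=lambda q:np.r_[res(q),q[0]/.002,q[1]/.002]
r=least_squares(f,[0,0,np.radians(91.8),0],x_scale=[.001,.001,.01,.01]);print('xoff zoff yaw pitch',r.x[:2],np.degrees(r.x[2:]),'res',r.fun.round(1))
T=np.hstack([cv2.resize(t['frame'][180:250,80:350,::-1],None,fx=2.9,fy=2.9,interpolation=cv2.INTER_CUBIC)]);S=cv2.resize(s['frame'][115:200,280:420,::-1],(783,475),interpolation=cv2.INTER_CUBIC)
S=S[:380]
im=np.vstack([T,S]) ;print(im.shape);cv2.imwrite('pics/ts.png',im)
E
```

```text
clamps [0.5697 0.0384 0.1964] 1.668341427634749 sd [0.0014 0.0014 0.0012 0.0042]
[ 0.4298 -0.4818  2.7757  0.0193 -0.989   0.2518 -0.4298  0.4818  2.6778
  0.9519 -0.051  -0.2593]
[[-1.8, 0.2], [0.4, 0.1], [-1.0, 0.2], [-0.2, -0.1], [-1.1, 0.3], [-0.7, -0.5], [0.9, -0.3], [0.5, 0.1], [0.1, -0.1], [0.5, -0.1], [0.2, 0.0], [0.1, -0.1], [0.3, -0.5], [-0.2, 0.8], [0.1, 0.0], [-0.1, 0.0], [-0.8, -1.3], [-0.2, 1.2], [0.7, 0.5]]
t [  0.1091 197.5181] 88 279 844
s [ -0.512  326.6641] 324 411 339
xoff zoff yaw pitch [-0.001   0.0001] [92.0249  0.2825] res [-0.  -0.  -0.  -0.  -0.  -0.  -0.1 -0.1 -0.1  0.   0.   0.   0.   0.
  0.   0.   0.   0.  -0.5  0. ]
(583, 783, 3)
```

View pics/ts.png

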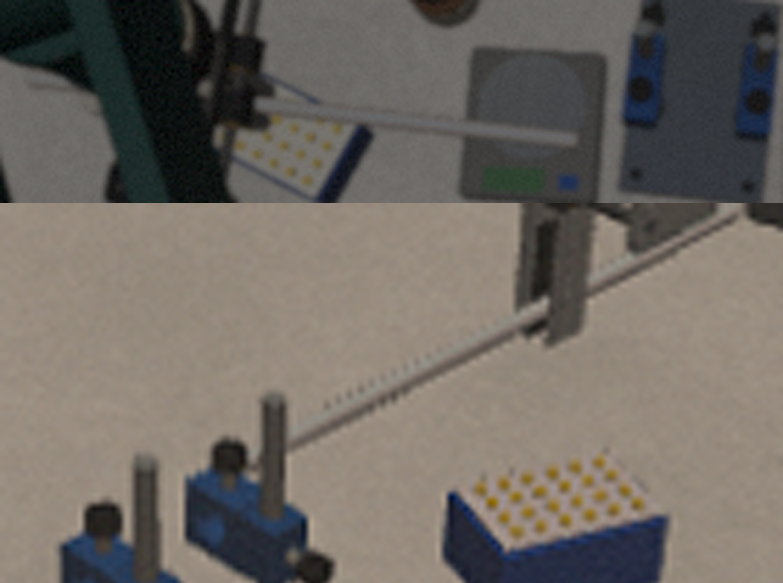

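The top crop shows the bar clear of the left boss, ending at about (575,140), with thumbscrew heads at (641,88) and (757,101). The scene crop shows the heads at (231,450) and (103,510), and rod tops at (273,398) and (146,460). I'll cross-check the bore pose with these.

```bash
python3 - <<'E'
from h import *
np.set_printoptions(precision=4,suppress=True)
w,t,s=pickle.load(open('g1.pkl','rb'))
T=lambda u,v:np.array((80+u/2.9,180+v/2.9)); Sc=lambda u,v:np.array((280+u/5.593,115+(v-203)/5.593))
L=tri([(t,T(641,88)),(s,Sc(231,448))]);R=tri([(t,T(757,101)),(s,Sc(103,508))]);print('heads',L,R)
for z in(.1940,.1964):
    th=np.radians(1.75);c=np.array([.5697,.0385,z]);X=np.array([np.cos(th),np.sin(th),0]);Y=np.array([-np.sin(th),np.cos(th),0]);Z=np.array([0,0,1])
    for n,P in(('headL',c+.04*Y+.04*Z),('headR',c-.04*Y+.04*Z),('tf L outer',c+.052*Y-.018*X+.018*Z),('tf R inner',c-.028*Y-.018*X+.018*Z),('rodL',c+.04*Y+.03*X+(.28-z)*Z),('rodR',c-.04*Y+.03*X+(.28-z)*Z)):
        a=proj(t,P)[0];b=proj(s,P)[0];print(n,'top',((a-[80,180])*2.9).round(),'scene',((b-[280,115])*5.593+[0,203]).round())
goto([.5697-.315*np.sin(th)+.001,.0385+.315*np.cos(th),.189],91.7)
E
```

```text
heads (array([0.5677, 0.0789, 0.2362]), [array([-1., -1.]), array([-1. ,  0.2])]) (array([ 0.5692, -0.0002,  0.2373]), [array([-0.7, -0.6]), array([-0.7,  0.1])])
headL top [639.  85.] scene [226. 454.]
headR top [757.  98.] scene [ 99. 517.]
tf L outer top [620. 115.] scene [218. 467.]
tf R inner top [735. 128.] scene [ 94. 529.]
rodL top [642.  25.] scene [271. 398.]
rodR top [766.  39.] scene [142. 461.]
headL top [639.  84.] scene [226. 450.]
headR top [757.  97.] scene [ 99. 513.]
tf L outer top [620. 114.] scene [218. 463.]
tf R inner top [735. 127.] scene [ 94. 525.]
rodL top [642.  25.] scene [271. 398.]
rodR top [766.  39.] scene [142. 461.]
t 12.62 tcp [0.5253 0.352  0.1884] rpy [180.     0.01  91.79] F [ 0.1 -0.1 -0.4] M [ 0.   -0.13 -0.01] w 0.0108
need cm [ 0.02  3.58 -0.06] spin 0.09
```

>>> play_rows(rows=[{"linear":[0,0.4,-0.1],"spin":0.3},{"linear":[0,0.8,-0.1],"spin":0},{"linear":[0,1,-0.08],"spin":0},{"linear":[0,0.9,0],"spin":0},{"linear":[0,0.5,0],"spin":0},{"linear":[0,0,0],"spin":0},{"linear":[0,0,0],"spin":0},{"linear":[0,0,0],"spin":0}])

```text
time: 13.28
tool_pos: [0.5611, 0.3529, 0.191]
ee_rot: [-3.141, 0.0, 1.597]
wrist_force: [-0.1, 0.1, -1.7]
width: 0.0109
```

```bash
cat > look.py <<'E'
from h import *
import sys
np.set_printoptions(precision=4,suppress=True)
name=sys.argv[1]
t=snap('top');s=snap('scene');o=robot.get_obs();pickle.dump((t,s,o),open('lk.pkl','wb'))
from scipy.optimize import least_squares
out=[]
for p,n in((t,'t'),(s,'s')):
    rr=finder.silhouettes(p,'bar_mid')
    if not rr: print('no bar',n); continue
    m=rr[0]['pixels'];ys,xs=np.nonzero(m); k=np.polyfit(xs,ys,1)
    for _ in range(4):
        e=abs(ys-np.polyval(k,xs)); ok=e<2.2; k=np.polyfit(xs[ok],ys[ok],1)
    out.append((p,k,xs[ok].min(),xs[ok].max()));print(n,xs[ok].min(),xs[ok].max(),ok.sum(),len(ok))
g=o['tool_pos']+[0,0,.0055]
def line(q): 
    d=np.array([np.cos(q[2])*np.cos(q[3]),np.sin(q[2])*np.cos(q[3]),np.sin(q[3])]); return g+[q[0],0,q[1]],d
def res(q):
    c,d=line(q); e=[]
    for p,k,a,b in out:
        for x in np.linspace(-.22,.12,12):
            u=proj(p,c+d*x)[0]; e.append(u[1]-np.polyval(k,u[0]) if a<u[0]<b else 0)
    return np.r_[e,q[0]/.002,q[1]/.002]
r=least_squares(res,[0,0,o['ee_rot'][2],0],x_scale=[.001,.001,.01,.01]);c,d=line(r.x)
print('xoff zoff',r.x[:2],'yaw,pitch',np.degrees(r.x[2:]),'res',abs(r.fun).max())
th=np.radians(91.6);cl=np.array([.569,.0385,.1962]);Y=np.array([np.cos(th),np.sin(th),0])
for nm,yy in(('R',-.04),('L',.04),('tip',None)):
    P=cl+Y*(yy or .09); e=c+d*((P[1]-c[1])/d[1])-P; print(nm,'bar minus bore x,z mm',e[[0,2]]*1000)
goto(o['tool_pos'],91.6)
T=cv2.resize(t['frame'][180:250,200:390,::-1],None,fx=4,fy=4,interpolation=cv2.INTER_CUBIC);S=cv2.resize(s['frame'][140:205,270:380,::-1],None,fx=4.9,fy=4.9,interpolation=cv2.INTER_CUBIC)
S=cv2.copyMakeBorder(S[:,:760],0,0,0,max(0,760-S.shape[1]),0);cv2.imwrite('pics/'+name,np.vstack([T,S]))
E
python3 look.py l1.png
```

```text
t 92 282 571 815
s 331 420 341 384
xoff zoff [-0.0005 -0.0001] yaw,pitch [91.4402  0.2267] res 0.23862958398260395
R bar minus bore x,z mm [-0.7158 -0.939 ]
L bar minus bore x,z mm [-0.4926 -0.6225]
tip bar minus bore x,z mm [-0.353  -0.4247]
t 13.48 tcp [0.561  0.353  0.1914] rpy [179.99   0.    91.5 ] F [-0.  -0.6 -1. ] M [ 0.   -0.06  0.02] w 0.0105
need cm [ 0.   -0.    0.01] spin -0.1
```

View pics/l1.png

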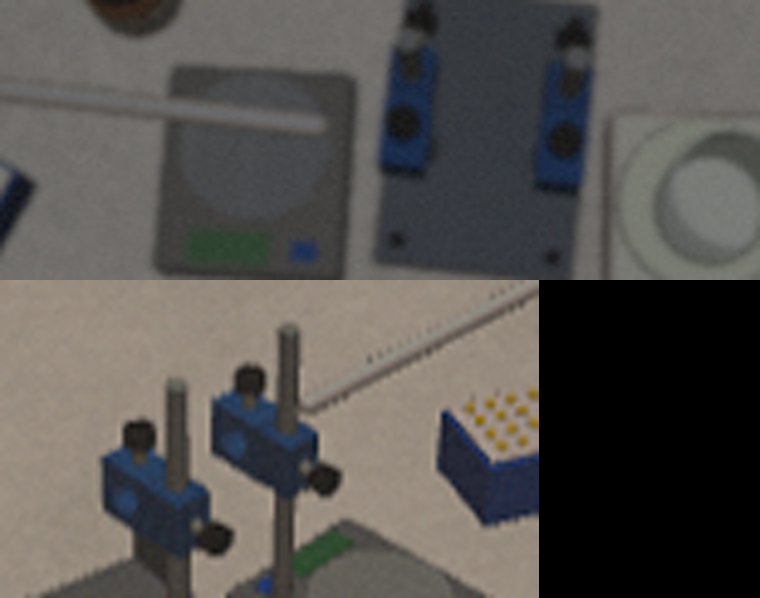

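The extension of the bar line in the scene crop passes through both visible bore mouths, at (235,440) and (126,498), so the bar is aligned. I'll advance it.

>>> play_rows(rows=[{"linear":[-0.6,0,0],"spin":0},{"linear":[-0.7,0,0],"spin":0},{"linear":[-0.7,0,0],"spin":0},{"linear":[-0.5,0,0],"spin":0},{"linear":[-0.5,0,0],"spin":0},{"linear":[-0.5,0,0],"spin":0},{"linear":[-0.5,0,0],"spin":0},{"linear":[-0.3,0,0],"spin":0},{"linear":[0,0,0],"spin":0},{"linear":[0,0,0],"spin":0}])

```text
time: 14.32
tool_pos: [0.5625, 0.3098, 0.1913]
ee_rot: [3.142, -0.0, 1.596]
wrist_force: [-0.8, 0.3, -0.7]
width: 0.0113
```

```bash
python3 look.py l2.png
```

```text
t 114 294 522 620
s 332 410 199 201
xoff zoff [-0.0005  0.0002] yaw,pitch [91.3725  0.4065] res 0.22817761375777065
R bar minus bore x,z mm [-0.7225 -1.5341]
L bar minus bore x,z mm [-0.4047 -0.9665]
tip bar minus bore x,z mm [-0.2061 -0.6118]
t 14.52 tcp [0.5624 0.3102 0.1912] rpy [180.     0.    91.51] F [-0.   0.1 -0.7] M [ 0.03 -0.09 -0.03] w 0.0111
need cm [-0.  0. -0.] spin -0.09
```

>>> play_rows(rows=[{"linear":[-0.4,0,0],"spin":0},{"linear":[-0.5,0,0],"spin":0},{"linear":[-0.5,0,0],"spin":0},{"linear":[-0.5,0,0],"spin":0},{"linear":[-0.5,0,0],"spin":0},{"linear":[-0.5,0,0],"spin":0},{"linear":[-0.5,0,0],"spin":0},{"linear":[-0.5,0,0],"spin":0},{"linear":[-0.5,0,0],"spin":0},{"linear":[-0.4,0,0],"spin":0},{"linear":[0,0,0],"spin":0},{"linear":[0,0,0],"spin":0}])

```text
time: 15.52
tool_pos: [0.5637, 0.2618, 0.1913]
ee_rot: [3.142, -0.0, 1.596]
wrist_force: [-0.6, -0.1, -1.0]
width: 0.0108
```

```bash
python3 look.py l3.png
```

```text
t 139 325 527 715
s 308 403 293 333
xoff zoff [-0.0006 -0.0003] yaw,pitch [91.3888  0.2161] res 0.29622914208640333
R bar minus bore x,z mm [-0.6833 -0.7142]
L bar minus bore x,z mm [-0.3884 -0.4125]
tip bar minus bore x,z mm [-0.204  -0.2239]
t 15.72 tcp [0.5636 0.2622 0.1912] rpy [-180.     -0.     91.51] F [ 0.2 -0.1 -0.4] M [ 0.02 -0.05 -0.01] w 0.0111
need cm [-0.01  0.   -0.01] spin -0.09
```

View pics/l3.png

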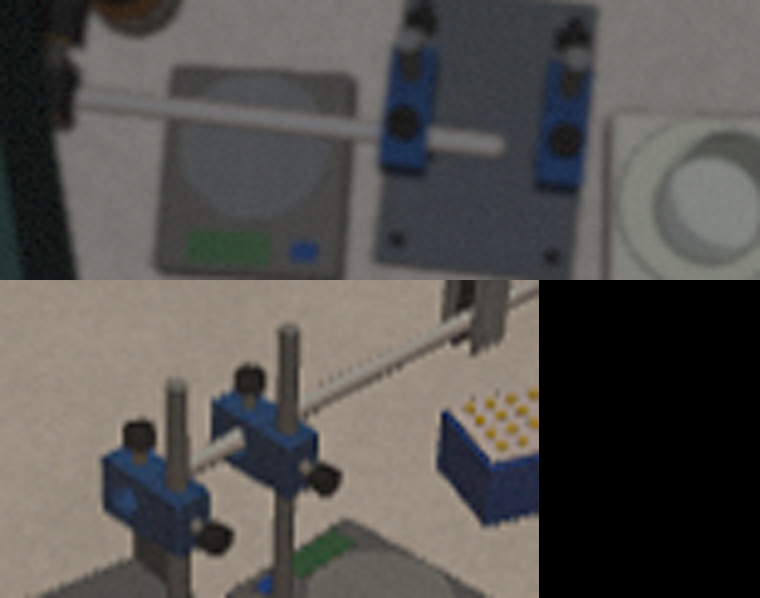

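The bar is through the left boss. Its tip is at (500,145) in the top crop, heading for the right bore.

>>> play_rows(rows=[{"linear":[-0.3,0,-0.03],"spin":-0.15},{"linear":[-0.4,0,-0.03],"spin":0},{"linear":[-0.4,0,0],"spin":0},{"linear":[-0.4,0,0],"spin":0},{"linear":[-0.4,0,0],"spin":0},{"linear":[-0.4,0,0],"spin":0},{"linear":[-0.4,0,0],"spin":0},{"linear":[-0.5,0,0],"spin":0},{"linear":[-0.5,0,0],"spin":0},{"linear":[-0.5,0,0],"spin":0},{"linear":[-0.3,0,0],"spin":0},{"linear":[0,0,0],"spin":0}])

```text
time: 16.72
tool_pos: [0.565, 0.2162, 0.1919]
ee_rot: [3.142, 0.0, 1.598]
wrist_force: [0.3, 0.5, -1.2]
width: 0.0112
```

```bash
python3 look.py l4.png; python3 - <<'E'
from h import *
np.set_printoptions(precision=4,suppress=True)
t,s,o=pickle.load(open('lk.pkl','rb'))
print('base',atz(t,[[200+710/4,180+207/4]],.052))
t=snap('top')
for x in finder.silhouettes(t,'beaker_mouth')[:4]:
    m=x['pixels'];ys,xs=np.nonzero(m);print(round(x['conf'],2),np.round(x['box'],1),'mid z.094',atz(t,[x['box'][:2]],.094),t['frame'][m].mean(0).round())
for s2,v in((pickle.load(open('wB.pkl','rb')),0),):
    print('B base disc',atz(s2,[[388,222]],.052))
for c in((.564,-.098),(.57,-.1)):
    a=[[c[0]+.034*np.cos(q),c[1]+.034*np.sin(q),z] for z in(.138,.052) for q in np.linspace(0,6.28,40)]
    u=proj(t,a);print(c,'pred box ctr',(u.min(0)+u.max(0))/2,'size',u.max(0)-u.min(0))
E
```

```text
t 168 332 433 539
s 295 393 187 192
xoff zoff [-0.0007 -0.0002] yaw,pitch [91.5525  0.5053] res 0.33471534327123015
R bar minus bore x,z mm [ 0.0962 -0.9249]
L bar minus bore x,z mm [ 0.1626 -0.2193]
tip bar minus bore x,z mm [0.204  0.2217]
t 16.92 tcp [0.5649 0.2172 0.1918] rpy [-180.     -0.01   91.64] F [-0.7 -0.2 -1.7] M [-0.02 -0.11 -0.01] w 0.0111
need cm [-0.03  0.01 -0.01] spin 0.04
base [[ 0.5772 -0.0996  0.052 ]]
0.97 [432.8 248.6  32.9  33.1] mid z.094 [[ 0.5494 -0.223   0.094 ]] [84. 32. 30.]
0.95 [378.9 228.8  36.1  33.4] mid z.094 [[ 0.5772 -0.0966  0.094 ]] [107. 109. 105.]
0.68 [358.5 150.4  29.7  35.9] mid z.094 [[ 0.7578 -0.0277  0.094 ]] [93. 82. 40.]
0.65 [461.5 211.8  33.3  28.3] mid z.094 [[ 0.6439 -0.2822  0.094 ]] [72. 70. 73.]
B base disc [[ 0.5789 -0.0949  0.052 ]]
(0.564, -0.098) pred box ctr [379.7445 233.82  ] size [35.544  35.1424]
(0.57, -0.1) pred box ctr [380.9072 231.3555] size [35.5993 35.28  ]
```

>>> play_rows(rows=[{"linear":[-0.3,0,-0.03],"spin":0},{"linear":[-0.5,0,0],"spin":0},{"linear":[-0.5,0,0],"spin":0},{"linear":[-0.5,0,0],"spin":0},{"linear":[-0.5,0,0],"spin":0},{"linear":[-0.5,0,0],"spin":0},{"linear":[-0.5,0,0],"spin":0},{"linear":[-0.5,0,0],"spin":0},{"linear":[-0.4,0,0],"spin":0},{"linear":[0,0,0],"spin":0}])

```text
time: 17.85
tool_pos: [0.5662, 0.174, 0.1922]
ee_rot: [3.142, 0.0, 1.598]
wrist_force: [0.3, 0.1, -1.1]
width: 0.0112
```

>>> play_rows(rows=[{"linear":[-0.3,0,0],"spin":0},{"linear":[-0.5,0,0],"spin":0},{"linear":[-0.5,0,0],"spin":0},{"linear":[-0.5,0,0],"spin":0},{"linear":[-0.5,0,0],"spin":0},{"linear":[-0.4,0,0],"spin":0},{"linear":[-0.3,0,0],"spin":0},{"linear":[0,0,0],"spin":0},{"linear":[0,0,0],"spin":0},{"linear":[0,0,0],"spin":0},{"linear":[0,0,0],"spin":0}])

```text
time: 18.77
tool_pos: [0.567, 0.1452, 0.1921]
ee_rot: [3.142, -0.0, 1.6]
wrist_force: [0.4, 0.0, 0.0]
width: 0.0109
```

```bash
python3 look.py l5.png
```

```text
t 216 382 388 488
s 272 377 295 332
xoff zoff [-0.0005 -0.001 ] yaw,pitch [91.4889  0.2927] res 0.5154856066931541
R bar minus bore x,z mm [ 0.1524 -0.3501]
L bar minus bore x,z mm [0.3076 0.0586]
tip bar minus bore x,z mm [0.4045 0.314 ]
t 18.97 tcp [0.567  0.1452 0.1921] rpy [180.     0.    91.65] F [-0.2 -0.1 -1.2] M [ 0.02 -0.08  0.02] w 0.0111
need cm [ 0. -0.  0.] spin 0.05
```

View pics/l5.png

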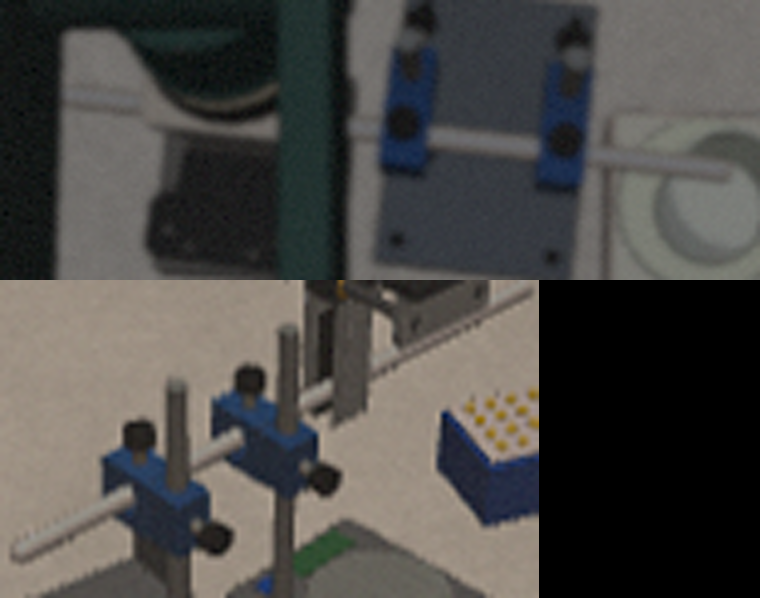

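The bar passes through both bosses. In the top crop its tip is at (733,172), over the beaker mouth, and the wrist force shows only the bar's weight. I'll check the tip's plan offset, then hand in.

```bash
python3 - <<'E'
from h import *
t,s,o=pickle.load(open('lk.pkl','rb'))
p=atz(t,[[200+733/4,180+172/4]],.1955)[0]; d=np.hypot(*(p[:2]-[.577,-.098])); print(p,d)
goto(o['tool_pos'],91.6)
if d<.018: print(robot.close_job())
E
```

```text
[ 0.57203205 -0.09074759  0.1955    ] 0.008790784234781357
t 18.97 tcp [0.567  0.1452 0.1921] rpy [180.     0.    91.65] F [-0.2 -0.1 -1.2] M [ 0.02 -0.08  0.02] w 0.0111
need cm [ 0. -0.  0.] spin 0.05
the job is handed in; nothing more can be done
None
```

I took the bar from the rack, threaded it through the left boss and then the right, and stopped with its leading end over the clear beaker on the stirrer. I handed the job in at about 19 s, still gripping; no verdict is reported.

- **Tip over beaker:** the end is about 9 mm in plan from the estimated beaker centre (limit 30 mm).
- **Bar in the bores:** it lies within about 0.5 mm and 0.3° of the estimated bore line. That line itself is only known to about 1.5 mm.
- **Contact and grip:** the wrist force is only the bar's weight (about 1.2 N), so it is not wedged. The finger opening reads about 11 mm on the 12 mm bar; I could not read the grip force itself.
- **Other things:** the bottle, jar, tip box and beaker were not measured again individually at the end. The wrist never met any unexpected force, and the last views show nothing disturbed.

Two estimates of the bore height disagreed: the first wrist-camera fit gave 193.8 mm, the refined one 196.4 mm. The top and scene cameras gave about 196.5 mm, so I used 196.2 mm, and the bar went in without contact. The first two view moves were also refused because their rows lacked a spin value, which cost no motion.

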